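# Shut the sugar canisters and call the kitchen

## Robot

A 7-joint arm with a two-finger parallel gripper is mounted at the origin on a cart in front of the work surface, level with it; the furniture and walls round the work are solid. World frame = base frame: x ahead of the robot, y to its left, z up, the work surface at z = 0. Lengths are in mm, angles in rad, forces in N, time in s.
With the tool pointing down it reaches from about 400 to 875 mm from the base axis. Payload 4.4 kg.
Tool frame: the origin (TCP) lies midway between the tips of the shut fingers; the grasp point (between the pads) lies 19 mm behind it; z points along the fingers, y is the line along which they close (so a half turn about z gives the same grasp; the last joint's range is limited). The gripper opens to 85 mm and grips with 20 to 120 N. Pads are 22 mm wide; open, the fingers measure 114 mm over their backs; the gripper's body (76 mm by 85 mm) begins 54 mm behind the grasp point. The pads swing forward as they close: fully open they stand 13 mm farther back than shut.
Start: joints at [-0.066, 0.628, 0.038, 1.517, -0.027, 0.996, -0.02], TCP at [650.014, 0.027, 231.313] pointing down, gripper open.
Joint ranges: [-3.06, 3.06], [-0.37, 2.12], [-1.25, 1.32], [0.18, 2.47], [-1.1, 4.24], [0.23, 1.98], [-2.94, 2.94]. Speed limits (rad/s): [2.57, 2.57, 3.14, 3.14, 3.14, 3.14, 3.14].

## Interface

Orientations are given as [roll, pitch, yaw] about the fixed x, y, z axes, in that order (R = Rz(yaw) Ry(pitch) Rx(roll)).
In Python, from cell import read_state, get_image, finish_job gives the robot as it stands.
- The arm moves only by the tool send_rows, never from a script. Its argument "series" is a list of rows, each an object of numbers: "ax", "ay", "az": the turn, a rotation vector about the tool's x, y, z in rad; "dx", "dy", "dz": the shift along the tool's x, y, z in cm; "hand": the closure, from 0 (fully open) to 1 (shut). In form: [{"ax": .., "ay": .., "az": .., "dx": .., "dy": .., "dz": .., "hand": ..}, ...]. A call has 1 to 10 rows; each row is the pose to reach, as a shift and turn from the pose commanded when the call began, along the tool's axes at that moment; what a row does not reach only later rows make up. A row lasts 1/10 s, in which the tool goes at most 50 mm and 8.59 degrees, less where a joint would pass 70% of its speed; a pose out of reach is approached as far as the arm can. A call with a gripper value outside its range is refused whole. The fingers move at their own pace and stop on an object; the grip force is fixed at half the most. Time passes only in rows, so rows that repeat a pose let the fingers close. It gives the time, the measured TCP pose, the force, the opening and the grip force at its end, in the units of the state.
- read_state(): the state, without advancing time (a new reading comes with each control period).
- get_image(name): name is "scene" or "top"; returns a dict with "pixels" (400x640x3 uint8, red, green, blue), "mtx" (3x3 intrinsics, pixels), "k1" (the pictures are not rectified: a ray, as slopes to the right and down, at radius r is drawn at 1 + k1 r^2 times it, then the intrinsics apply), "R" (3x3) and "t" (3): a world point X has camera coordinates R X + t. Camera axes: x right, y down, z forward; pixel columns grow to the right and rows downward; lengths in mm; the calibration is good to about 2 mm. A picture is of the moment at which its call begins. There is no depth.
- finish_job(): hands the job in; it is judged then, once.
The state is a dict: "clock": time; "qpos": joint angles; "qd": joint speeds; "tau": joint torques, N m; "eef_pos": TCP position; "tool_rot": TCP orientation; "force": force on the tool from outside, world axes, zero at the start; "torque": the same for the moment, N m; "width": finger opening in mm; "gripper_force": force on a finger pad.
Only numpy, scipy, OpenCV 4.12 (cv2) and the standard library are available. Lean on these libraries where they do the work, as an engineer would, in place of code of your own. Each camera call takes 0.05 s, during which the arm holds its last target. There are 200 camera calls.

## Task

Make the sugar corner ready: gently press the knob of the larger canister's lid until that lid is fully shut, then do the same with the smaller canister, and only then tap down the round key of the call button so that the kitchen knows. Just touch these things: do not lift a lid or canister or shove the canisters along, press lightly, and leave everything else on the counter where it is.

Things in the scene. Friction and masses are not known exactly. Their poses are not given: they have to be found in the camera images.
- large_canister: the larger of two metal canisters with wooden lids: round, 102 mm across, 140 mm tall to the top of its lid knob when shut, loose, 0.35 kg. Origin at the centre of its underside, z up
- small_canister: the smaller canister of the same make: round, 92 mm across, 120 mm tall to the top of its lid knob when shut, loose, 0.35 kg. Origin at the centre of its underside, z up
- large_canister_lid (a joint): how far the push-on lid stands up from its shut position, m: 0 = shut, 0.008 to 0.014 at the start. It slides straight down and stays where it is left. The push on the knob grows from about 1 N at 0.014 to 6.5 N at 0 (shut) and 10 N at -0.009, where it meets a rigid stop; anything from 0.002 down to -0.008 is well shut
- small_canister_lid (a joint): the same for the small canister's lid
- large_knob_top (a point): centre of the top of the wooden knob (20 mm across, 18 mm tall) in the middle of the large canister's lid; it moves with the lid and is 140 mm above the worktop when the lid is shut
- small_knob_top (a point): the same point on the small canister's lid knob; 120 mm above the worktop when the lid is shut
- call_base: the call button's fixed housing: a low white square pad, 96 mm wide and 24 mm high, steel bezel ring 62 mm across and 26 mm high. Origin at the centre of its underside
- call_key_top (a point): centre of the top of the round, slightly domed grey key, 50 mm across, in the middle of the call button's pad; 36 mm above the worktop when not pressed; moves with the key
- call_key (a joint): how far the call key is pressed down, m: 0 = up, 0.008 = fully down; counts as pressed beyond 0.003. A spring brings it back; about 1.3 N starts it, 3.4 N takes it 0.003 down, 7 N takes it fully down to a rigid stop
- creamer_a: bystander, loose: creamer pod, 45 mm wide, 21 mm tall, among the canisters and call button. Origin at the centre of its underside
- creamer_b: bystander, loose: another creamer pod, 46 mm wide, 21 mm tall, among the canisters and call button. Origin at the centre of its underside
- salt_shaker: bystander, loose: shaker, 44 mm wide, 90 mm tall. Origin at the centre of its underside
- paper_cup: bystander, loose: white ribbed cup upside down, 70 mm wide, 60 mm tall. Origin at the centre of its underside
- paper_cup_b: bystander, loose: another such upside-down cup, 70 mm wide, 60 mm tall, at the left. Origin at the centre of its underside
- pump_bottle: bystander, loose: bottle with a pump top, 75 mm wide, 175 mm tall, at the back. Origin at the centre of its underside
Things that resemble listed ones, but are neither listed nor needed, are in the scene too. What is shaped like the large_canister but green is not meant.

How it is judged (in metres and radians):
On the way, in this order (a step that is already met when the one before it is completed fails the run):
1. the larger canister's lid is pressed shut, the smaller one's still standing up (value of joint large_canister_lid below 0.002 m and value of joint small_canister_lid above 0.006 m), for 0.1 s.
2. then the smaller canister's lid is pressed shut too (value of joint each of large_canister_lid, small_canister_lid below 0.002 m), for 0.1 s.
3. then the call key is pressed (beyond 3 mm) (all of step 2 and value of joint call_key above 0.003 m), for 0.02 s.
At the end, for the whole second after the job is handed in: both lids shut to within 2 mm, the call key up again (within 1 mm), both canisters upright and at rest on the worktop within 30 mm of where they started, every bystander within 20 mm of its start (all of step 2 and value of joint call_key below 0.001 m and distance of each of large_canister, small_canister from where it was at the start of the episode below 0.03 m and angle between each of large_canister, small_canister's own z axis and vertical below 0.1 rad and linear speed of each of large_canister, small_canister below 0.01 m/s and height (world z) of each of large_canister, small_canister below 0.005 m and distance of each of creamer_a, creamer_b, salt_shaker, paper_cup, paper_cup_b, pump_bottle from where it was at the start of the episode below 0.02 m); the robot touches nothing.
It fails at once if the call key is pressed before both lids are shut (value of joint call_key above 0.002 m and not (value of joint each of large_canister_lid, small_canister_lid below 0.002 m)).
It fails at once if a lid is pulled up (more than 20 mm out of its seat) (value of joint any of large_canister_lid, small_canister_lid above 0.02 m).
It fails at once if a canister is lifted (10 mm), tipped (0.2 rad) or shoved (30 mm) (height (world z) of any of large_canister, small_canister above 0.01 m or angle between any of large_canister, small_canister's own z axis and vertical above 0.2 rad or distance of any of large_canister, small_canister from where it was at the start of the episode above 0.03 m).
It fails at once if a canister or the call button is pressed hard (over 35 N) (contact force between any of the fingers, the arm and large_canister above 35 N or contact force between any of the fingers, the arm and small_canister above 35 N or contact force between any of the fingers, the arm and call_base above 35 N).
It fails at once if a bystander is moved by more than 20 mm (distance of any of creamer_a, creamer_b, salt_shaker, paper_cup, paper_cup_b, pump_bottle from where it was at the start of the episode above 0.02 m).
It also fails if it takes over 54 s, if anything falls off the work surface, if the arm or the gripper's body presses on something with over 40 N, if the wrist force passes 120 N, or if a joint passes its speed limit or range.

## Working session

There is one attempt and no reset: what is moved stays moved. The work goes in short steps, Python scripts to look and compute and a tool call to move; the robot and the scene stay as the last step left them, time stands still between calls to the robot, and variables do not carry over. Pictures are saved under pics/ and viewed, at most 10 in all, crops included, and the job is handed in when it is done.

Besides the shell and the picture viewer there is one more tool, called after "Call:" by a JSON object that holds its "method" and its "body". send_rows: Moves the arm, as the interface text tells. Its arguments: {"type":"object","properties":{"series":{"type":"array","items":{"type":"object","properties":{"ax":{"type":"number"},"ay":{"type":"number"},"az":{"type":"number"},"dx":{"type":"number"},"dy":{"type":"number"},"dz":{"type":"number"},"hand":{"type":"number"}}}}},"required":["series"]}

```bash
mkdir -p pics; cat > h.py <<'E'
import numpy as np, cv2
from cell import *
def load(n):
    g=get_image(n); np.savez(f'pics/{n}.npz',**{k:np.asarray(v) for k,v in g.items()}); return g
def ray(g,u,v):
    K=np.array(g['mtx']);k=float(g['k1'])
    p=cv2.undistortPoints(np.array([[[u,v]]],float),K,np.array([k,0,0,0.]))[0,0]
    R=np.array(g['R']);t=np.array(g['t']).ravel()
    return -R.T@t, R.T@np.array([p[0],p[1],1])
def atz(g,u,v,z):
    c,d=ray(g,u,v); return c+d*(z-c[2])/d[2]
def tri(obs):
    A=np.zeros((3,3));b=np.zeros(3)
    for g,u,v in obs:
        c,d=ray(g,u,v); d=d/np.linalg.norm(d);P=np.eye(3)-np.outer(d,d);A+=P;b+=P@c
    return np.linalg.solve(A,b)
def proj(g,X):
    K=np.array(g['mtx']);R=np.array(g['R']);t=np.array(g['t']).ravel()
    return cv2.projectPoints(np.array([X],float),cv2.Rodrigues(R)[0],t,K,np.array([float(g['k1']),0,0,0]))[0][0,0]
E
python3 - <<'E'
from h import *
for n in ('scene','top'):
    g=load(n); cv2.imwrite(f'pics/{n}.png',np.array(g['pixels'])[:,:,::-1]); print(n,ray(g,320,200)[0],np.array(g['mtx']).tolist(),g['k1'])
print(read_state())
E
```

```text
scene [ 202.49131576 -552.75921373  593.69467421] [[364.33804865490174, 0.0, 317.2764289262171], [0.0, 364.33804865490174, 194.12738012304206], [0.0, 0.0, 1.0]] -0.051031408591002206
top [ 491.6468253   138.62724248 1441.39663143] [[516.6885573663005, 0.0, 317.7415296896205], [0.0, 516.6885573663005, 205.65480307125614], [0.0, 0.0, 1.0]] -0.025416636406472022
{'clock': 0.1, 'qpos': array([-0.06583932,  0.62927004,  0.03844192,  1.51827814, -0.02695942,
        0.99630826, -0.01999012]), 'qd': array([ 1.12222632e-03, -2.98626446e-03,  1.00311188e-03, -3.94766946e-03,
       -2.43975264e-04,  2.02105054e-05,  2.85024593e-03]), 'tau': array([ 3.65140630e-03, -5.64529252e+01,  1.23032581e+00, -1.93971133e+01,
        1.11524854e-02,  5.46943455e-03, -1.37002465e-05]), 'eef_pos': array([6.49429521e+02, 4.54022517e-02, 2.30467138e+02]), 'tool_rot': array([-3.13984747e+00,  5.12155332e-05,  1.57086972e+00]), 'force': array([-0.46524109, -0.1121767 ,  0.89533467]), 'torque': array([ 0.02010568, -0.0324326 ,  0.03909665]), 'gripper_force': 0.0, 'width': 85.11546723631372}
```

View pics/scene.png

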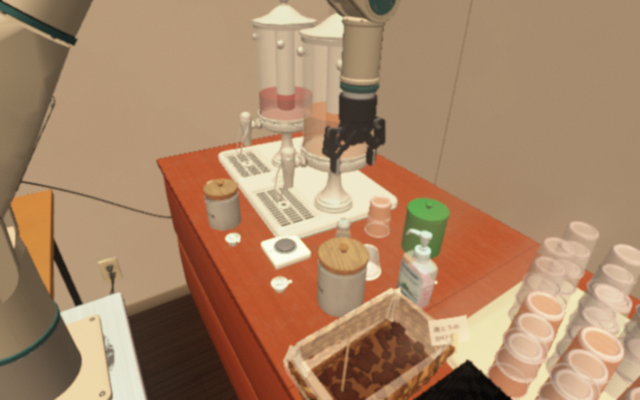

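View pics/top.png

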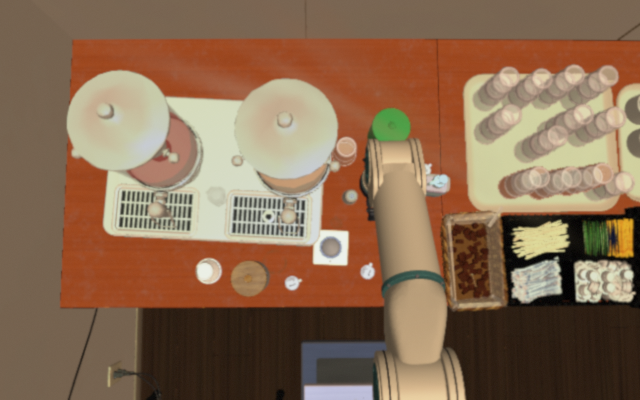

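The scene picture shows two wooden-lidded metal canisters, A at (222,205) and B at (343,275). It also shows a green one at (426,228), which is excluded, and the call button at (286,247). In the top picture A is at (250,278), the key is at (331,247), and B is hidden under the arm. I'll enlarge the scene to pick the knob and rim pixels.

```bash
python3 - <<'E'
import cv2
s=cv2.imread('pics/scene.png');t=cv2.imread('pics/top.png')
a=cv2.resize(s[170:250,190:310],None,fx=6,fy=6,interpolation=2)[:, :]
b=cv2.resize(s[230:320,280:400],None,fx=6,fy=6,interpolation=2)
cv2.imwrite('pics/a.png',a);cv2.imwrite('pics/b.png',b)
cv2.imwrite('pics/c.png',cv2.resize(t[220:310,190:390],None,fx=4,fy=4,interpolation=2))
E
```

```text
(no output)
```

View pics/a.png

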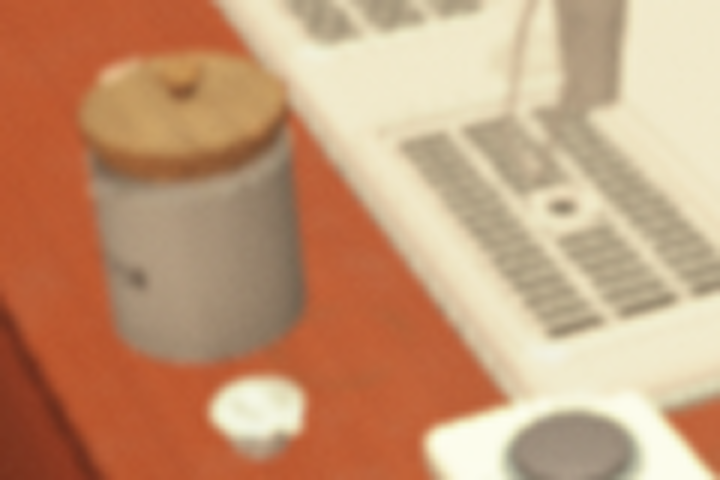

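View pics/b.png

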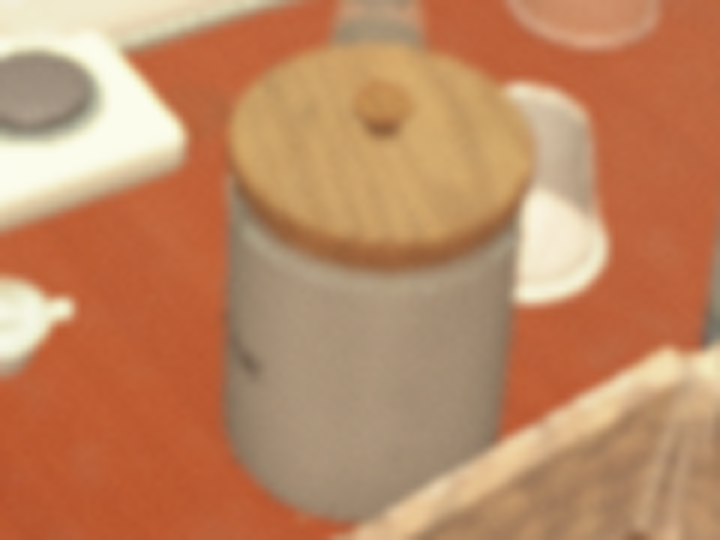

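View pics/c.png

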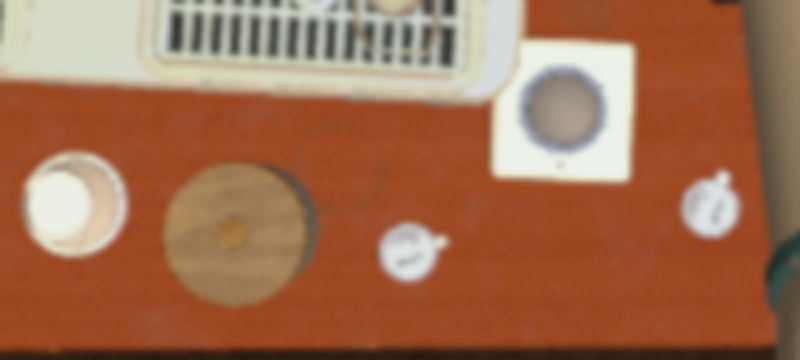

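```bash
python3 - <<'E'
from h import *
s=dict(np.load('pics/scene.npz'));t=dict(np.load('pics/top.npz'))
print('A tri',tri([(t,248,278),(s,220.3,182)]),'top@131',atz(t,248,278,131))
print('A lid w', atz(t,190+163/4,278,112)-atz(t,190+307/4,278,112))
for z in (120,131,140,151): print('B@',z,atz(s,344,246.3,z))
print('B lid w',np.linalg.norm(atz(s,280+232/6,230+140/6,128)-atz(s,280+532/6,230+140/6,128)),'A', np.linalg.norm(atz(s,190+79/6,170+112/6,110)-atz(s,190+288/6,170+100/6,110)))
print('key',tri([(t,330.75,247),(s,285.2,243.3)]),atz(t,330.75,247,36),atz(s,285.2,243.3,36))
print('px y hat', proj(t,[440,0,150]))
E
```

```text
A tri [445.15288938 297.55104034 126.88182147] top@131 [445.78436575 296.89106192 131.        ]
A lid w [ 0.33831546 91.6573799   0.        ]
B@ 120 [573.76209202 -84.88445639 120.        ]
B@ 131 [565.14055    -95.74930798 131.        ]
B@ 140 [ 558.08656108 -104.638732    140.        ]
B@ 151 [ 549.46501905 -115.50358358  151.        ]
B lid w 99.38373180552756 A 91.76686585263091
key [524.58515214  84.93674233  33.10817547] [524.93989604  84.84895828  36.        ] [522.49291902  81.82398601  36.        ]
px y hat [366.91129851 280.08236077]
```

B's lid measures about 100 mm, so B is the large canister. A's measures 92 mm, so A is the small one. I'll swing the arm aside with the gripper shut, so the top camera can see B.

Call:
{"method": "send_rows", "body": {"series": [{"dx": 3, "dy": -4, "dz": -3, "hand": 1}, {"dx": 6, "dy": -8, "dz": -5, "hand": 1}, {"dx": 9, "dy": -12, "dz": -7, "hand": 1}, {"dx": 12, "dy": -15, "dz": -7, "hand": 1}, {"dx": 12, "dy": -15, "dz": -7, "hand": 1}, {"dx": 12, "dy": -15, "dz": -7, "hand": 1}, {"dx": 12, "dy": -15, "dz": -7, "hand": 1}]}}

```text
invalid input at $.series[0]: expected keys ax, ay, az, dx, dy, dz, hand
```

```bash
python3 - <<'E'
from h import *
g=load('top'); im=np.array(g['pixels'])[:,:,::-1].copy(); cv2.imwrite('pics/top2.png',im)
c=proj(g,[549,-115,151]);print(c)
cv2.imwrite('pics/d.png',cv2.resize(im[180:310,310:460],None,fx=4,fy=4,interpolation=2))
print(read_state()['eef_pos'],read_state()['force'],read_state()['width'])
E
```

```text
[412.1944333  235.92582026]
[ 6.49535340e+02 -1.69963246e-03  2.30588714e+02] [-0.51702732  0.05975928  0.90508209] 85.29055558882933
```

View pics/d.png

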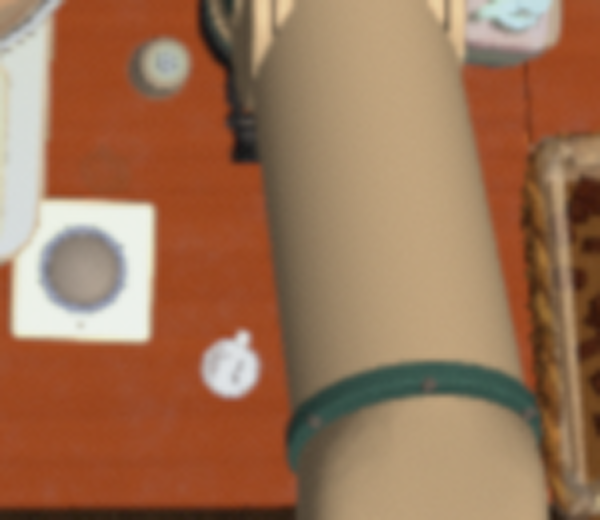

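The move was refused because every row needs all the keys, so the view is unchanged and the arm still hides B. I'll send it again with all the keys.

Call:
{"method": "send_rows", "body": {"series": [{"ax": 0, "ay": 0, "az": 0, "dx": 3, "dy": -4, "dz": -3, "hand": 1}, {"ax": 0, "ay": 0, "az": 0, "dx": 6, "dy": -8, "dz": -5, "hand": 1}, {"ax": 0, "ay": 0, "az": 0, "dx": 9, "dy": -12, "dz": -7, "hand": 1}, {"ax": 0, "ay": 0, "az": 0, "dx": 12, "dy": -15, "dz": -7, "hand": 1}, {"ax": 0, "ay": 0, "az": 0, "dx": 12, "dy": -15, "dz": -7, "hand": 1}, {"ax": 0, "ay": 0, "az": 0, "dx": 12, "dy": -15, "dz": -7, "hand": 1}, {"ax": 0, "ay": 0, "az": 0, "dx": 12, "dy": -15, "dz": -7, "hand": 1}]}}

```text
clock: 0.85
eef_pos: [500.9, 118.9, 301.2]
tool_rot: [3.141, 0.001, 1.57]
force: [1.3, -0.7, -0.2]
width: -0.1
gripper_force: 0.0
```

```bash
python3 - <<'E'
from h import *
g=load('top'); im=np.array(g['pixels'])[:,:,::-1].copy(); cv2.imwrite('pics/top2.png',im)
cv2.imwrite('pics/e.png',cv2.resize(im[170:310,310:460],None,fx=4,fy=4,interpolation=2))
print(read_state()['eef_pos'],read_state()['force'],read_state()['width'])
E
```

```text
[501.04938625 118.51701123 300.93151514] [-0.17772088  0.06362216 -0.06515117] 0.008409210471270145
```

View pics/e.png

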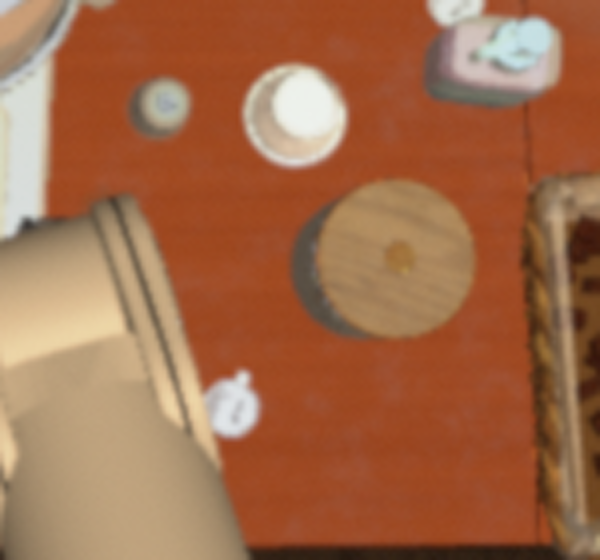

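The top view now shows B's lid knob at crop (400,255), which is image (410,233.7). The lid is about 158 crop px wide, roughly 101 mm, which confirms B is the large canister. The salt shaker, cup, basket and creamer are clear of the approach path.

```bash
python3 - <<'E'
from h import *
s=dict(np.load('pics/scene.npz'));t=dict(np.load('pics/top.npz'))
print(tri([(t,410,233.7),(s,344,246.3)]),atz(t,410,233.7,151), atz(t,310+396/4,170+259/4,133))
E
```

```text
[ 554.34405526 -110.32362535  145.51797269] [ 554.59524087 -109.60610455  151.        ] [ 552.81766444 -110.45992278  133.        ]
```

Call:
{"method": "send_rows", "body": {"series": [{"ax": 0, "ay": 0, "az": 0, "dx": -5, "dy": 1, "dz": 0, "hand": 1}, {"ax": 0, "ay": 0, "az": 0, "dx": -9.5, "dy": 2.5, "dz": 1, "hand": 1}, {"ax": 0, "ay": 0, "az": 0, "dx": -14, "dy": 4, "dz": 2, "hand": 1}, {"ax": 0, "ay": 0, "az": 0, "dx": -18.5, "dy": 5.3, "dz": 4, "hand": 1}, {"ax": 0, "ay": 0, "az": 0, "dx": -22.9, "dy": 5.3, "dz": 5, "hand": 1}, {"ax": 0, "ay": 0, "az": 0, "dx": -22.9, "dy": 5.3, "dz": 8, "hand": 1}, {"ax": 0, "ay": 0, "az": 0, "dx": -22.9, "dy": 5.3, "dz": 11, "hand": 1}, {"ax": 0, "ay": 0, "az": 0, "dx": -22.9, "dy": 5.3, "dz": 13, "hand": 1}, {"ax": 0, "ay": 0, "az": 0, "dx": -22.9, "dy": 5.3, "dz": 13, "hand": 1}, {"ax": 0, "ay": 0, "az": 0, "dx": -22.9, "dy": 5.3, "dz": 13, "hand": 1}]}}

```text
clock: 1.9
eef_pos: [553.3, -110.4, 171.0]
tool_rot: [-3.141, 0.001, 1.569]
force: [0.2, 0.0, -0.2]
width: -0.5
gripper_force: 0.0
```

Call:
{"method": "send_rows", "body": {"series": [{"ax": 0, "ay": 0, "az": 0, "dx": 0, "dy": 0, "dz": 1, "hand": 1}, {"ax": 0, "ay": 0, "az": 0, "dx": 0, "dy": 0, "dz": 1.6, "hand": 1}, {"ax": 0, "ay": 0, "az": 0, "dx": 0, "dy": 0, "dz": 2, "hand": 1}, {"ax": 0, "ay": 0, "az": 0, "dx": 0, "dy": 0, "dz": 2.3, "hand": 1}, {"ax": 0, "ay": 0, "az": 0, "dx": 0, "dy": 0, "dz": 2.6, "hand": 1}, {"ax": 0, "ay": 0, "az": 0, "dx": 0, "dy": 0, "dz": 2.6, "hand": 1}, {"ax": 0, "ay": 0, "az": 0, "dx": 0, "dy": 0, "dz": 2.6, "hand": 1}]}}

```text
clock: 2.6
eef_pos: [553.2, -108.9, 145.5]
tool_rot: [3.141, 0.0, 1.571]
force: [0.0, 0.9, 2.6]
width: -0.1
gripper_force: 0.8
```

Call:
{"method": "send_rows", "body": {"series": [{"ax": 0, "ay": 0, "az": 0, "dx": 0, "dy": 0, "dz": 0.3, "hand": 1}, {"ax": 0, "ay": 0, "az": 0, "dx": 0, "dy": 0, "dz": 0.5, "hand": 1}, {"ax": 0, "ay": 0, "az": 0, "dx": 0, "dy": 0, "dz": 0.7, "hand": 1}, {"ax": 0, "ay": 0, "az": 0, "dx": 0, "dy": 0, "dz": 0.9, "hand": 1}, {"ax": 0, "ay": 0, "az": 0, "dx": 0, "dy": 0, "dz": 0.9, "hand": 1}, {"ax": 0, "ay": 0, "az": 0, "dx": 0, "dy": 0, "dz": 0.9, "hand": 1}, {"ax": 0, "ay": 0, "az": 0, "dx": 0, "dy": 0, "dz": 0.9, "hand": 1}]}}

```text
clock: 3.3
eef_pos: [553.3, -109.0, 136.7]
tool_rot: [3.141, 0.0, 1.571]
force: [-1.6, 0.8, 4.9]
width: 0.4
gripper_force: 2.5
```

```bash
python3 -c "
from h import *
for i in range(3):
    s=read_state();print(s['eef_pos'],s['force'])"
```

```text
[ 553.3216627  -108.98454667  136.67562669] [-1.5550392   0.77039822  4.87961042]
[ 553.3216627  -108.98454667  136.67562669] [-1.5550392   0.77039822  4.87961042]
[ 553.3216627  -108.98454667  136.67562669] [-1.5550392   0.77039822  4.87961042]
```

Call:
{"method": "send_rows", "body": {"series": [{"ax": 0, "ay": 0, "az": 0, "dx": 0, "dy": 0, "dz": 0.15, "hand": 1}, {"ax": 0, "ay": 0, "az": 0, "dx": 0, "dy": 0, "dz": 0.3, "hand": 1}, {"ax": 0, "ay": 0, "az": 0, "dx": 0, "dy": 0, "dz": 0.3, "hand": 1}]}}

```text
clock: 3.6
eef_pos: [553.3, -109.0, 133.9]
tool_rot: [3.141, 0.0, 1.571]
force: [-1.4, 0.4, 7.0]
width: -0.3
gripper_force: 3.3
```

Call:
{"method": "send_rows", "body": {"series": [{"ax": 0, "ay": 0, "az": 0, "dx": 0, "dy": 0, "dz": 0, "hand": 1}]}}

```text
clock: 3.7
eef_pos: [553.4, -109.0, 133.9]
tool_rot: [3.141, 0.0, 1.571]
force: [-0.8, 0.5, 7.8]
width: 0.2
gripper_force: 3.2
```

Call:
{"method": "send_rows", "body": {"series": [{"ax": 0, "ay": 0, "az": 0, "dx": 0, "dy": 0, "dz": 0, "hand": 1}]}}

```text
clock: 3.8
eef_pos: [553.3, -109.0, 133.9]
tool_rot: [3.141, -0.0, 1.571]
force: [-0.9, 0.1, 6.0]
width: 0.2
gripper_force: 3.2
```

Call:
{"method": "send_rows", "body": {"series": [{"ax": 0, "ay": 0, "az": 0, "dx": 0, "dy": 0, "dz": -2, "hand": 1}, {"ax": 0, "ay": 0, "az": 0, "dx": 0, "dy": 0, "dz": -6, "hand": 1}, {"ax": 0, "ay": 0, "az": 0, "dx": 3, "dy": -3, "dz": -9, "hand": 1}, {"ax": 0, "ay": 0, "az": 0, "dx": 7, "dy": -6, "dz": -10, "hand": 1}, {"ax": 0, "ay": 0, "az": 0, "dx": 11, "dy": -8, "dz": -10, "hand": 1}, {"ax": 0, "ay": 0, "az": 0, "dx": 15, "dy": -10, "dz": -10, "hand": 1}, {"ax": 0, "ay": 0, "az": 0, "dx": 19, "dy": -10.8, "dz": -10, "hand": 1}, {"ax": 0, "ay": 0, "az": 0, "dx": 23, "dy": -10.8, "dz": -10, "hand": 1}, {"ax": 0, "ay": 0, "az": 0, "dx": 27, "dy": -10.8, "dz": -10, "hand": 1}, {"ax": 0, "ay": 0, "az": 0, "dx": 27, "dy": -10.8, "dz": -10, "hand": 1}]}}

```text
clock: 4.8
eef_pos: [444.5, 167.6, 233.2]
tool_rot: [3.141, -0.004, 1.58]
force: [-0.1, 0.2, -0.3]
width: 0.2
gripper_force: 0.0
```

Call:
{"method": "send_rows", "body": {"series": [{"ax": 0, "ay": 0, "az": 0, "dx": 0, "dy": 0, "dz": 0, "hand": 1}, {"ax": 0, "ay": 0, "az": 0, "dx": 0, "dy": 0, "dz": 0, "hand": 1}]}}

```text
clock: 5.0
eef_pos: [444.9, 159.7, 233.0]
tool_rot: [-3.141, 0.001, 1.569]
force: [0.1, 0.1, -0.0]
width: 0.2
gripper_force: 0.0
```

```bash
python3 - <<'E'
from h import *
o=dict(np.load('pics/scene.npz'));g=get_image('scene')
a=np.array(o['pixels']).astype(np.float32);b=np.array(g['pixels']).astype(np.float32)
m=cv2.matchTemplate(b[230:290,300:390],a[236:270,316:372],cv2.TM_CCOEFF_NORMED)
_,v,_,l=cv2.minMaxLoc(m);print('lid shift px',l[0]+300-316,l[1]+230-236,v)
print([(z,proj(o,[553.5,-109.5,z])) for z in (150,140,134)])
s=read_state();print(s['eef_pos'],s['tool_rot'],s['force'])
E
```

```text
lid shift px -1 5 0.7783365249633789
[(150, array([343.84480007, 244.37241275])), (140, array([343.55700167, 248.39145668])), (134, array([343.38616057, 250.77470167]))]
[445.00968164 159.41989046 233.11119425] [-3.14111947e+00  9.11216990e-04  1.56839509e+00] [ 0.09459067  0.04401498 -1.14385638]
```

The lid image moved down 5 px, about 12 mm, so the large lid is shut. Next is the small one.

Call:
{"method": "send_rows", "body": {"series": [{"ax": 0, "ay": 0, "az": 0, "dx": 4, "dy": 0, "dz": 0, "hand": 1}, {"ax": 0, "ay": 0, "az": 0, "dx": 8, "dy": 0, "dz": 1, "hand": 1}, {"ax": 0, "ay": 0, "az": 0, "dx": 11.5, "dy": 0, "dz": 3, "hand": 1}, {"ax": 0, "ay": 0, "az": 0, "dx": 13.7, "dy": 0.1, "dz": 5, "hand": 1}, {"ax": 0, "ay": 0, "az": 0, "dx": 13.7, "dy": 0.1, "dz": 7, "hand": 1}, {"ax": 0, "ay": 0, "az": 0, "dx": 13.7, "dy": 0.1, "dz": 8.3, "hand": 1}, {"ax": 0, "ay": 0, "az": 0, "dx": 13.7, "dy": 0.1, "dz": 8.3, "hand": 1}, {"ax": 0, "ay": 0, "az": 0, "dx": 13.7, "dy": 0.1, "dz": 8.3, "hand": 1}]}}

```text
clock: 5.85
eef_pos: [446.6, 296.9, 150.5]
tool_rot: [3.142, 0.0, 1.569]
force: [-0.3, 0.3, 0.6]
width: 0.1
gripper_force: 0.0
```

Call:
{"method": "send_rows", "body": {"series": [{"ax": 0, "ay": 0, "az": 0, "dx": 0, "dy": 0, "dz": 0.8, "hand": 1}, {"ax": 0, "ay": 0, "az": 0, "dx": 0, "dy": 0, "dz": 1.4, "hand": 1}, {"ax": 0, "ay": 0, "az": 0, "dx": 0, "dy": 0, "dz": 1.8, "hand": 1}, {"ax": 0, "ay": 0, "az": 0, "dx": 0, "dy": 0, "dz": 2.1, "hand": 1}, {"ax": 0, "ay": 0, "az": 0, "dx": 0, "dy": 0, "dz": 2.5, "hand": 1}, {"ax": 0, "ay": 0, "az": 0, "dx": 0, "dy": 0, "dz": 2.5, "hand": 1}, {"ax": 0, "ay": 0, "az": 0, "dx": 0, "dy": 0, "dz": 2.5, "hand": 1}]}}

```text
clock: 6.55
eef_pos: [446.1, 298.0, 125.3]
tool_rot: [3.142, 0.0, 1.571]
force: [-0.3, -0.8, 0.4]
width: -0.1
gripper_force: 0.4
```

Call:
{"method": "send_rows", "body": {"series": [{"ax": 0, "ay": 0, "az": 0, "dx": 0, "dy": 0, "dz": 0.3, "hand": 1}, {"ax": 0, "ay": 0, "az": 0, "dx": 0, "dy": 0, "dz": 0.6, "hand": 1}, {"ax": 0, "ay": 0, "az": 0, "dx": 0, "dy": 0, "dz": 0.7, "hand": 1}, {"ax": 0, "ay": 0, "az": 0, "dx": 0, "dy": 0, "dz": 0.7, "hand": 1}]}}

```text
clock: 6.95
eef_pos: [446.1, 297.9, 118.5]
tool_rot: [3.141, 0.0, 1.571]
force: [-1.2, -1.0, 5.2]
width: 0.2
gripper_force: 2.5
```

Call:
{"method": "send_rows", "body": {"series": [{"ax": 0, "ay": 0, "az": 0, "dx": 0, "dy": 0, "dz": 0, "hand": 1}]}}

```text
clock: 7.05
eef_pos: [446.1, 298.0, 118.5]
tool_rot: [3.141, -0.0, 1.571]
force: [-0.5, -1.8, 4.7]
width: 0.1
gripper_force: 2.4
```

Call:
{"method": "send_rows", "body": {"series": [{"ax": 0, "ay": 0, "az": 0, "dx": 0, "dy": 0, "dz": 0.2, "hand": 1}, {"ax": 0, "ay": 0, "az": 0, "dx": 0, "dy": 0, "dz": 0.35, "hand": 1}, {"ax": 0, "ay": 0, "az": 0, "dx": 0, "dy": 0, "dz": 0.45, "hand": 1}, {"ax": 0, "ay": 0, "az": 0, "dx": 0, "dy": 0, "dz": 0.45, "hand": 1}, {"ax": 0, "ay": 0, "az": 0, "dx": 0, "dy": 0, "dz": 0.45, "hand": 1}]}}

```text
clock: 7.55
eef_pos: [446.1, 298.0, 114.2]
tool_rot: [3.141, -0.0, 1.571]
force: [-0.6, -2.6, 7.0]
width: 0.1
gripper_force: 3.5
```

Call:
{"method": "send_rows", "body": {"series": [{"ax": 0, "ay": 0, "az": 0, "dx": 0, "dy": 0, "dz": 0, "hand": 1}]}}

```text
clock: 7.65
eef_pos: [446.1, 298.0, 114.2]
tool_rot: [3.141, -0.0, 1.571]
force: [-0.4, -1.8, 7.2]
width: -0.2
gripper_force: 3.5
```

The small lid is shut too: 7 N, with the knob at 114 mm. Moving to the call key.

Call:
{"method": "send_rows", "body": {"series": [{"ax": 0, "ay": 0, "az": 0, "dx": 0, "dy": 0, "dz": -2, "hand": 1}, {"ax": 0, "ay": 0, "az": 0, "dx": 0, "dy": 0, "dz": -5.5, "hand": 1}, {"ax": 0, "ay": 0, "az": 0, "dx": -4, "dy": 0, "dz": -7, "hand": 1}, {"ax": 0, "ay": 0, "az": 0, "dx": -8, "dy": 1, "dz": -7, "hand": 1}, {"ax": 0, "ay": 0, "az": 0, "dx": -12, "dy": 3, "dz": -7, "hand": 1}, {"ax": 0, "ay": 0, "az": 0, "dx": -16, "dy": 5, "dz": -7, "hand": 1}, {"ax": 0, "ay": 0, "az": 0, "dx": -19, "dy": 6.5, "dz": -6, "hand": 1}, {"ax": 0, "ay": 0, "az": 0, "dx": -21.3, "dy": 7.8, "dz": -5, "hand": 1}, {"ax": 0, "ay": 0, "az": 0, "dx": -21.3, "dy": 7.8, "dz": -4, "hand": 1}, {"ax": 0, "ay": 0, "az": 0, "dx": -21.3, "dy": 7.8, "dz": -4, "hand": 1}]}}

```text
clock: 8.65
eef_pos: [522.9, 84.8, 152.3]
tool_rot: [-3.139, 0.0, 1.57]
force: [0.4, 0.2, -0.2]
width: 0.1
gripper_force: 0.0
```

Call:
{"method": "send_rows", "body": {"series": [{"ax": 0, "ay": 0, "az": 0, "dx": 0, "dy": 0, "dz": 3, "hand": 1}, {"ax": 0, "ay": 0, "az": 0, "dx": 0, "dy": 0, "dz": 6, "hand": 1}, {"ax": 0, "ay": 0, "az": 0, "dx": 0, "dy": 0, "dz": 8.5, "hand": 1}, {"ax": 0, "ay": 0, "az": 0, "dx": 0, "dy": 0, "dz": 10, "hand": 1}, {"ax": 0, "ay": 0, "az": 0, "dx": 0, "dy": 0, "dz": 10, "hand": 1}, {"ax": 0, "ay": 0, "az": 0, "dx": 0, "dy": 0, "dz": 10, "hand": 1}]}}

```text
clock: 9.25
eef_pos: [523.8, 86.4, 54.2]
tool_rot: [-3.141, -0.001, 1.573]
force: [0.0, 0.6, -0.3]
width: 0.0
gripper_force: 0.0
```

```bash
python3 - <<'E'
from h import *
o=dict(np.load('pics/scene.npz'));g=load('scene'); im=np.array(g['pixels'])[:,:,::-1].copy()
a=np.array(o['pixels']).astype(np.float32);b=np.array(g['pixels']).astype(np.float32)
m=cv2.matchTemplate(b[165:215,192:250],a[178:196,202:240],cv2.TM_CCOEFF_NORMED)
_,v,_,l=cv2.minMaxLoc(m);print('A lid shift px',l[0]+192-202,l[1]+165-178,v)
cv2.imwrite('pics/f.png',cv2.resize(im[160:330,180:400],None,fx=3.5,fy=3.5,interpolation=2))
print(read_state()['eef_pos'])
E
```

```text
A lid shift px 2 5 0.6106249690055847
[524.39059181  86.20410049  54.65739404]
```

View pics/f.png

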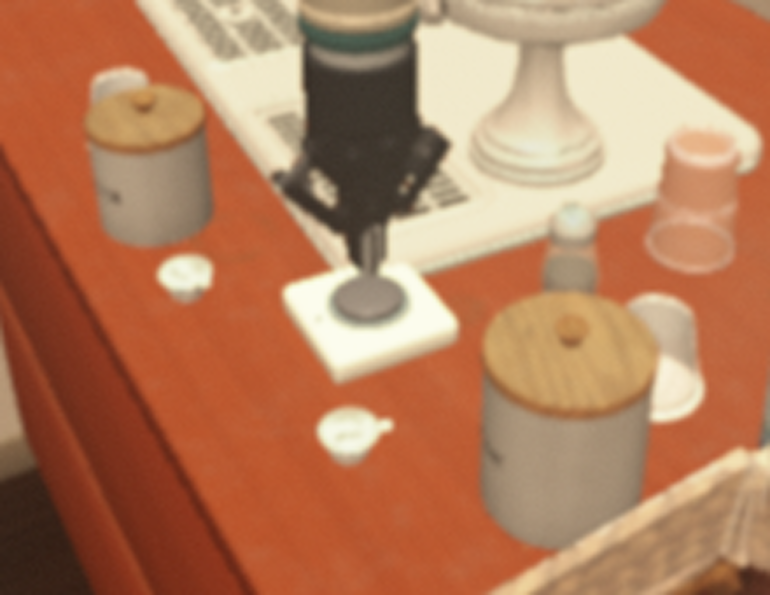

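Both lids sit low in the picture (knobs at crop (144,100) and (571,328)), and the fingertips are over the key at crop (370,297). Pressing it about 5 mm, then backing off.

Call:
{"method": "send_rows", "body": {"series": [{"ax": 0, "ay": 0, "az": 0, "dx": 0, "dy": 0, "dz": 0.8, "hand": 1}, {"ax": 0, "ay": 0, "az": 0, "dx": 0, "dy": 0, "dz": 1.4, "hand": 1}, {"ax": 0, "ay": 0, "az": 0, "dx": 0, "dy": 0, "dz": 1.8, "hand": 1}, {"ax": 0, "ay": 0, "az": 0, "dx": 0, "dy": 0, "dz": 2.1, "hand": 1}, {"ax": 0, "ay": 0, "az": 0, "dx": 0, "dy": 0, "dz": 2.4, "hand": 1}, {"ax": 0, "ay": 0, "az": 0, "dx": 0, "dy": 0, "dz": 2.4, "hand": 1}, {"ax": 0, "ay": 0, "az": 0, "dx": 0, "dy": 0, "dz": 2.4, "hand": 1}]}}

```text
clock: 10.0
eef_pos: [524.0, 85.1, 30.0]
tool_rot: [3.142, -0.0, 1.571]
force: [-0.7, 0.7, 5.4]
width: -0.0
gripper_force: 2.6
```

Call:
{"method": "send_rows", "body": {"series": [{"ax": 0, "ay": 0, "az": 0, "dx": 0, "dy": 0, "dz": -1, "hand": 1}, {"ax": 0, "ay": 0, "az": 0, "dx": 0, "dy": 0, "dz": -4, "hand": 1}, {"ax": 0, "ay": 0, "az": 0, "dx": 0, "dy": 0, "dz": -8, "hand": 1}, {"ax": 0, "ay": 0, "az": 0, "dx": 0, "dy": 0, "dz": -12, "hand": 1}, {"ax": 0, "ay": 0, "az": 0, "dx": 0, "dy": 0, "dz": -15, "hand": 1}, {"ax": 0, "ay": 0, "az": 0, "dx": 0, "dy": 0, "dz": -15, "hand": 1}, {"ax": 0, "ay": 0, "az": 0, "dx": 0, "dy": 0, "dz": -15, "hand": 1}]}}

```text
clock: 10.7
eef_pos: [524.1, 84.9, 180.7]
tool_rot: [3.14, -0.0, 1.571]
force: [0.8, -0.0, -0.8]
width: 0.1
gripper_force: 0.0
```

```bash
python3 -c "
from h import *
print(read_state()['eef_pos'],read_state()['force']);print(finish_job())"
```

```text
[524.12064031  84.9412875  180.66231807] [ 0.75500656 -0.0054876  -0.76502824]
the job is handed in; nothing more can be done
None
```

I pressed the large lid shut, then the small lid, then tapped the call key down about 6 mm and released it; the arm was clear at 10.7 s and the job is handed in, but no verdict came back.

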